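# Lock a build platform in the finishing jig with a thumb wedge

### The arm

A 6-joint arm with a two-finger parallel gripper is mounted at the origin on the work surface. World frame = base frame: x ahead of the robot, y to its left, z up, the work surface at z = 0. Lengths are in m, angles in rad, forces in N, time in s.
With the tool pointing down it reaches from about 0.425 to 0.95 m from the base axis. Payload 3.5 kg.
Tool frame: the origin (TCP) lies midway between the tips of the shut fingers; the grasp point (between the pads) lies 19 mm behind it (ctrl.pinch_z is the distance from the TCP to the grasp point, in m); z points along the fingers, y is the line along which they close (so a half turn about z gives the same grasp; the last joint's range is limited). The gripper opens to 85 mm and grips with 20 to 120 N. Pads are 22 mm wide; open, the fingers measure 114 mm over their backs; the gripper's body (76 mm by 85 mm) begins 54 mm behind the grasp point. The pads swing forward as they close: fully open they stand 13 mm farther back than shut.
Start: joints at [0.983, 0.286, 1.577, -0, 1.279, -0.15], TCP at [0.286, 0.611, 0.231] pointing down, gripper open.
Joint ranges: [-2.77, 2.77], [-0.9, 2.22], [0.21, 2.48], [-1.53, 4.67], [0.24, 2.81], [-2.84, 2.84]. Speed limits (rad/s): [2.79, 2.79, 3.14, 3.14, 3.14, 3.14].

### API

Orientations are given as a unit quaternion [x, y, z, w].
In Python, from plant import get_state, viewer, sign_off, ctrl gives the robot as it stands. The module is installed in compiled form; this text tells all that it offers.
- The arm moves only by the shell command python3 -m handwheel 'ROWS' [FORCE]. ROWS is JSON, a list that holds one entry, the list of rows, each a list of 5 numbers: the finger opening in m, from 0 to 0.0854, then the shift along the tool's x, y, z in m, then the turn about the tool's z in degrees. In form: [[[claw, x, y, z, spin], ...]]. A call has 1 to 12 rows; each row shifts and turns the commanded pose from where the row before left it, along the tool's axes as they then stand; what a row does not reach is not made up. A row lasts 1/12 s, in which the tool goes at most 41.7 mm and 7.16 degrees, less where a joint would pass 70% of its speed; a pose out of reach is approached as far as the arm can. A call is refused whole if a number of a shift passes 0.0417 or a number of a turn 7.16, either way. A call with a gripper value outside its range is refused whole. The fingers move at their own pace and stop on an object; FORCE is the grip in N (left out, the last holds). Time passes only in rows, so rows that do not move let the fingers close. It gives the time, the measured TCP pose, the force, the opening and the grip force at its end, in the units of the state.
- get_state(): the state, without advancing time (a new reading comes with each control period).
- viewer.read_camera(name): name is "scene" or "top"; returns the picture (400x640x3 uint8, blue, green, red); there is no depth.
- viewer.camera_params(name): a dict with "fov_y" (degrees; the focal length in pixels is half the picture's height over the tangent of half this angle, whatever the lens; pixels are square), "cx", "cy" (the principal point, pixels), "k1" (the pictures are not rectified: a ray, as slopes to the right and down, at radius r is drawn at 1 + k1 r^2 times it, then the intrinsics apply), "xyz" and "attitude" of the camera in the world. Camera axes: x right, y up, looking along -z (the intrinsics and any distortion apply to the point x, -y, -z); pixel columns grow to the right and rows downward; lengths in m; the calibration is good to about 2 mm. A picture is of the moment at which its call begins. camera_params takes no time and is no camera call.
- sign_off(): hands the job in; it is judged then, once.
Trained networks look in the newest picture that a camera, given by its name, has taken for a name from the list of things; names that differ only in an ending like _2 or _b are one class to them, and where a whole thing is asked for, a point or a joint stands for the part that bears it (a point fixed in the world has none). Each returns a list of dicts, best first, with "confidence" (0 to 1); they miss things now and then, are a little off and sometimes report something else, mostly with a low value. They report only what shows in the picture. A call takes as long as a camera call. They do not tell look-alikes from the thing itself.
- viewer.look_for(camera, name): "extent" ([left, top, width, height] as shares, 0 to 1, of the picture: columns of its width, rows of its height, round what is visible of it).
- viewer.outline_of(camera, name): "mask" (400x640 bool, what is visible of it) and "extent" ([left, top, width, height] as shares, 0 to 1, of the picture: columns of its width, rows of its height, round what is visible of it).
- viewer.pinpoint(camera, name): "xy" ([column, row] as shares, 0 to 1, of the picture: columns of its width, rows of its height: a listed point, or the origin of a listed thing).
The state is a dict: "time": time; "qpos": joint angles; "dq": joint speeds; "joint_efforts": joint torques, N m; "eef_pos": TCP position; "tcp_rot": TCP orientation; "contact_force": force on the tool from outside, world axes, zero at the start; "wrist_torque": the same for the moment, N m; "opening": opening from 0.0 (shut) to 1.0 (fully open); "finger_force": force on a finger pad.
Only numpy, scipy, OpenCV 4.12 (cv2) and the standard library are available. Lean on these libraries where they do the work, as an engineer would, in place of code of your own. Each camera call takes 0.05 s, during which the arm holds its last target. There are 200 camera calls.

### The job

Clamp the printer's build platform in its finishing jig: slide the T-shaped clamp bar forward until it holds the platform squarely against the fence, then slide the thumb wedge along its ramp behind the bar and press it in firmly (a thumb's push, 12 to 20 N) until it jams and the bar is locked fast when you let go. Do not ram it, and leave the other things on the bench where they are.

Things in the scene. Friction and masses are not known exactly. Their poses are not given: they have to be found in the camera images.
- jig: Fixed dark grey base board, 320 x 330 x 12 mm. Origin on the work surface; x: the way the clamp bar closes (to the fence), y left, z up. Board: x -45 to 275, y -165 to 165 mm. The bar runs along y = 0. A fixed steel ramp rail (14 mm high and wide, 250 long) lies crosswise at the end away from the fence; the wedge runs along it in jig direction (x 0.199, y 0.980).
- fence: Fixed steel fence at the jig's far end, 20 (x) x 150 (y) x 36 mm high, axes as the jig's. Origin: centre of its underside, on the board; its clamping face is at x -10 mm. Its place along the jig (origin at jig x 247 to 251 mm) differs from time to time.
- clamp_bar: T-shaped aluminium bar, slides only along jig x, stays where left (2 N friction). Axes as the jig's; origin on the board's top (z 12), below the middle of the tail's rear end; jig x 0 open, about 44 with the platform pinched. Tail: x 0 to 65, 40 wide, z 15 to 30; a dark adjusting block 26 wide sticks out of its rear end by 2 to 11 mm (varies, not measured). Head: x 60 to 85, 120 wide, z 4 to 30; presses the platform.
- bar_grip (a point): Middle of the bar's upright black grip plate: 12 (x) x 40 (y) x 42 mm tall, 45 mm ahead of the tail's rear end, axes as the jig's. This point is 63 mm above the work surface, the grip's top 83 mm. Pinch it across x or push it from behind.
- thumb_wedge: Aluminium wedge, slides only along the ramp (0.199, 0.980), 128 mm at most, 2 N friction, stays where left. Axes as the jig's; origin on the board's top below its tab; drawn out: jig (7, -120) mm. 110 mm long: butt y -18, tip y 92; z 1 to 28; 34 mm thick at the butt, 12 at the tip. Front face at x 15, parallel to y: it comes to bear on the block in the bar's tail.
- wedge_tab (a point): Middle of the wedge's upright thumb tab: 18 (x) x 32 (y) x 42 mm tall, axes as the jig's; this point is 61 mm above the work surface, the tab's top 82. Pinch it across x or push it from the butt side (-y). With the bar closed the wedge jams after 45 to 112 mm of travel, as the tail block is set, and stays in; with the bar open it only runs against the tail's side.
- platform: The same build platform as a body, with its printed part; origin at the centre of its underside, axes as platform_center.
- platform_center (a point): Middle of the build platform: loose hollow aluminium plate 110 (x) x 130 (y) x 22 mm, 0.4 to 0.63 kg, on the jig's board between bar and fence, at first askew and clear of both by 5 to 25 mm. A grey printed part (56 x 86 mm, top 42 mm above this point) stands on it. x as the jig's when square; edge towards the fence at x +55 mm.
- bracket: Bystander: grey printed bracket 40 x 60 x 36 mm lying on the jig's board, left of the bar. Origin under its centre.
- scraper: Bystander: scraper 160 mm long, lying on the jig's board right of the platform.
- solvent: Bystander: white bottle, 70 mm across, 170 mm tall. Origin at its underside.
- resin_jar: Bystander: amber jar, 72 mm across, 110 mm tall. Origin at its underside.
- parts_tray: Bystander: grey open tray 150 x 110 x 40 mm. Origin at its underside.
- mug: Bystander: white mug, 80 mm across, 95 mm tall. Origin at its underside.
- brush: Bystander: brush 170 mm long lying on the bench.
Things that resemble listed ones, but are neither listed nor needed, are in the scene too. Leave any green look-alike of the platform alone.

How it is judged:
At the end, for the whole second after the job is handed in: With the robot clear, the wedge still presses on the bar with more than 5 N the bar on the platform with more than 4 N and the platform on the fence with more than 3 N; the platform lies flat, within 4 mm of the fence and square to it within 2 degrees (0.035 rad); nothing moves (x of platform_center in the frame of fence above -0.069 m and angle between the x axis of platform_center and the x axis of fence, either way round below 0.035 rad and contact force between thumb_wedge and clamp_bar above 5 N and contact force between clamp_bar and platform above 4 N and contact force between platform and fence above 3 N and angle between platform_center's own z axis and vertical below 0.03 rad and linear speed of platform below 0.005 m/s and linear speed of each of thumb_wedge, clamp_bar below 0.003 m/s); the robot touches nothing.
It fails at once if the wedge is rammed: more than 60 N on the platform (contact force between clamp_bar and platform above 60 N).
It fails at once if a bystander is moved by more than 30 mm (distance of any of bracket, scraper, solvent, resin_jar, parts_tray, mug, brush from where it was at the start of the episode above 0.03 m).
It fails at once if the platform is tipped up (angle between platform_center's own z axis and vertical above 0.2 rad).
It also fails if it takes over 42 s, if anything falls off the work surface, if the arm or the gripper's body presses on something with over 40 N, if the wrist force passes 120 N, or if a joint passes its speed limit or range.

## Working session

There is one attempt and no reset: what is moved stays moved. The work goes in short steps, Python scripts to look and compute and a shell command to move; the robot and the scene stay as the last step left them, time stands still between calls to the robot, and variables do not carry over. Pictures are saved under pics/ and viewed, at most 10 in all, crops included, and the job is handed in when it is done.

```bash
mkdir -p pics
cat > h.py <<'E'
import numpy as np, cv2, json
from scipy.spatial.transform import Rotation as R
from plant import get_state, viewer, sign_off, ctrl
def ray(cam,px):
    p=viewer.camera_params(cam); f=200/np.tan(np.radians(p["fov_y"])/2)
    d=np.array([(px[0]-p["cx"])/f,(px[1]-p["cy"])/f]); u=d.copy()
    for _ in range(30): u=d/(1+p["k1"]*(u@u))
    a=np.array(p["attitude"])
    M=R.from_quat(a).as_matrix() if a.size==4 else a.reshape(3,3)
    return np.array(p["xyz"]), M@np.array([u[0],-u[1],-1])
def at(cam,px,z):
    o,d=ray(cam,px); return o+d*(z-o[2])/d[2]
def proj(cam,P):
    p=viewer.camera_params(cam); f=200/np.tan(np.radians(p["fov_y"])/2)
    M=R.from_quat(p["attitude"]).as_matrix()
    q=M.T@(np.array(P)-p["xyz"]); u=np.array([q[0],-q[1]])/-q[2]; u=u*(1+p["k1"]*(u@u))
    return u*f+[p["cx"],p["cy"]]
E
python3 - <<'E'
from h import *
np.set_printoptions(precision=4,suppress=True)
Z=dict(bar_grip=.063,wedge_tab=.061,jig=0,fence=.012,clamp_bar=.012,thumb_wedge=.012,platform_center=.023)
for c in("scene","top"):
    cv2.imwrite(f"pics/{c}0.png",viewer.read_camera(c)); print(c,viewer.camera_params(c))
    for n,z in Z.items():
        for r in viewer.pinpoint(c,n)[:3]:
            px=np.array(r["xy"])*[640,400]; print(c,n,round(r["confidence"],2),px,at(c,px,z))
s=get_state(); print(s, ctrl.pinch_z)
E
```

```text
scene {'fov_y': 56.42375332829499, 'cx': 321.16953074854297, 'cy': 199.5211221331557, 'k1': -0.04785145171033222, 'xyz': array([ 1.2158, -0.1033,  0.9606]), 'attitude': array([0.2382, 0.2075, 0.6071, 0.7291])}
scene bar_grip 0.84 [327.296 191.8  ] [0.5266 0.0274 0.063 ]
scene wedge_tab 0.8 [285.632 193.6  ] [ 0.5081 -0.0988  0.061 ]
scene jig 0.68 [321.28 195.6 ] [0.49   0.0144 0.    ]
scene fence 0.97 [349.184 252.08 ] [0.7153 0.0556 0.012 ]
scene clamp_bar 0.62 [325.504 195.92 ] [0.5029 0.026  0.012 ]
scene thumb_wedge 0.61 [290.88 200.88] [ 0.5018 -0.0856  0.012 ]
scene platform_center 0.96 [336.  228.4] [0.6362 0.0329 0.023 ]
scene platform_center 0.76 [235.52 237.08] [ 0.6114 -0.2633  0.023 ]
scene platform_center 0.73 [226.112 302.8  ] [ 0.8095 -0.2967  0.023 ]
top {'fov_y': 53.845024341127406, 'cx': 321.7395676128437, 'cy': 200.31825358814862, 'k1': -0.07489384110629377, 'xyz': array([ 0.34  , -0.0032,  1.1037]), 'attitude': array([-0.0698,  0.0728,  0.7321, -0.6737])}
top bar_grip 0.83 [303.104 208.6  ] [0.5344 0.0352 0.063 ]
top wedge_tab 0.89 [350.592 219.4  ] [ 0.4949 -0.0
[... 254 characters left out ...]
platform_center 0.8 [299.328 175.4  ] [0.6384 0.0404 0.023 ]
top platform_center 0.74 [408.512 115.8  ] [ 0.7933 -0.2931  0.023 ]
top platform_center 0.58 [406.72 183.32] [ 0.59   -0.2612  0.023 ]
{'time': 0.8, 'qpos': array([ 0.983 ,  0.2863,  1.5767,  0.    ,  1.2786, -0.15  ]), 'dq': array([ 0.0005, -0.0001,  0.0009,  0.0011, -0.0026, -0.0005]), 'joint_efforts': array([ -0.0002, -40.5912, -29.2923,  -0.    ,   0.0004,  -0.    ]), 'eef_pos': array([0.2861, 0.6113, 0.2314]), 'tcp_rot': array([ 0.2172,  0.9761,  0.    , -0.    ]), 'contact_force': array([ 0.2084, -0.3339,  0.3198]), 'wrist_torque': array([-0.0075,  0.0413,  0.024 ]), 'finger_force': 0.0, 'opening': 0.9973115606062928} 0.0187
```

Run:
```python
import cv2
a=cv2.imread("pics/top0.png")[90:290,200:460]; cv2.imwrite("pics/topc.png",cv2.resize(a,(780,600),interpolation=2))
a=cv2.imread("pics/scene0.png")[110:320,200:480]; cv2.imwrite("pics/scenec.png",cv2.resize(a,(800,600),interpolation=2))
```

```text
(no output)
```

View pics/topc.png

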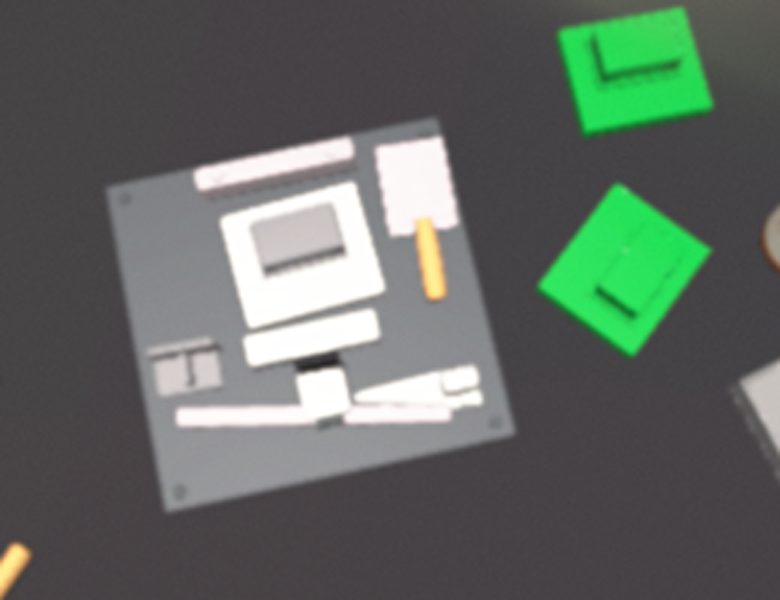

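View pics/scenec.png

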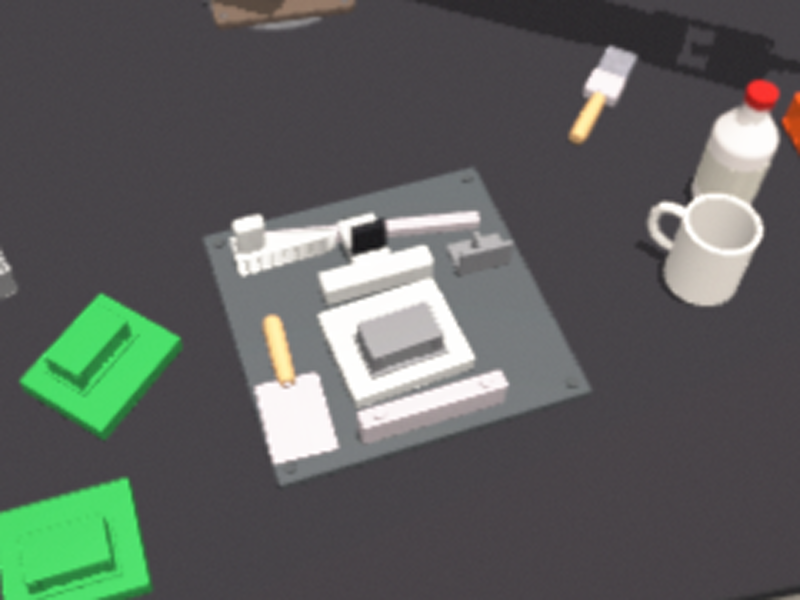

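View pics/top0.png

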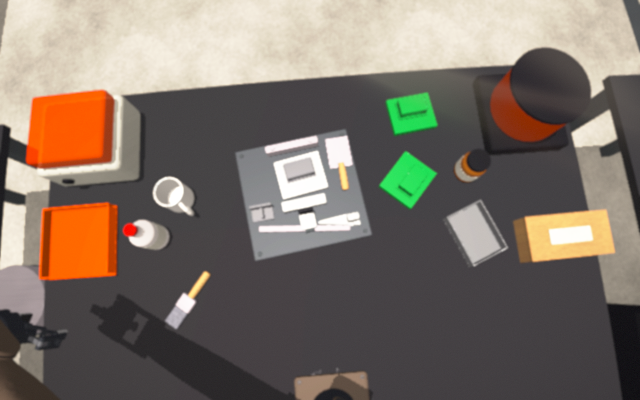

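The overhead crop shows the board with corners at about (107,187), (438,118), (516,433) and (166,512). The bar's black grip is at about (318,360) and the wedge tab at about (460,378), and the platform is askew. The green plates are look-alikes and stay put. Next I fit the jig pose from the corners in both views.

Run:
```python
from h import *
from scipy.optimize import least_squares
np.set_printoptions(precision=4,suppress=True)
C=np.array([[.275,.165],[.275,-.165],[-.045,-.165],[-.045,.165]])
T=np.array([[107,187],[438,118],[516,433],[166,512]])/3.+[200,90]
S=np.array([[590,390],[283,486],[205,240],[473,168]])/2.857+[200,110]
def W(v,c,z):
    c0,s=np.cos(v[2]),np.sin(v[2]); return np.array([v[0]+c0*c[0]-s*c[1],v[1]+s*c[0]+c0*c[1],z])
for nm,L in(("top",[("top",T)]),("scene",[("scene",S)]),("both",[("top",T),("scene",S)])):
    r=least_squares(lambda v:np.concatenate([proj(k,W(v,c,.012))-p for k,Q in L for c,p in zip(C,Q)]),[.48,.02,.15])
    print(nm,r.x,np.degrees(r.x[2]),r.fun)
v=r.x
json.dump(list(v),open("jig.json","w"))
for n,c,z in(("grip",[.045,0],.063),("tab",[.007,-.12],.061),("fence",[.249,0],.012)): print(n,W(v,c,z))
for n,z in(("bar_grip",.063),("wedge_tab",.061)):
  for c in("top","scene"):
    print(n,c,W([0,0,0],[0,0],0)[:0], )
```

```text
top [0.4765 0.021  0.1346] 7.710368103870505 [-0.0309 -0.0299 -0.1957 -0.318  -0.0123  0.4715  0.2267 -0.1498]
scene [0.4806 0.0244 0.1417] 8.12020532765024 [ 1.221   0.1304 -0.4972  0.4536 -0.8956 -0.7312  0.1228 -0.463 ]
both [0.4782 0.0226 0.1381] 7.910508222764653 [-0.8966 -0.2992 -1.1679 -0.9437 -0.6579 -0.317  -0.3022 -0.5471  0.1902
 -0.188  -1.6438 -0.2959 -1.4833 -1.3615 -0.4216 -0.7804]
grip [0.5228 0.0288 0.063 ]
tab [ 0.5017 -0.0952  0.061 ]
fence [0.7249 0.0569 0.012 ]
bar_grip top []
bar_grip scene []
wedge_tab top []
wedge_tab scene []
```

```bash
python3 -m handwheel '[[[0,0,0,0,7.12],[0,0,0,0,7.12],[0,0,0,0,7.12],[0,0,0,0,7.12],[0,0,0,0,7.12],[0,0,0,0,7.12],[0,0,0,0,7.12],[0,0,0,0,7.12],[0,-0.038,0.0075,0,0],[0,-0.038,0.0075,0,0],[0,-0.038,0.0075,0,0],[0,-0.038,0.0075,0,0]]]' 40
python3 -m handwheel '[[[0,-0.038,0.0075,0,0],[0,-0.038,0.0075,0,0],[0,-0.038,0.0075,0,0],[0,-0.038,0.0075,0,0],[0,-0.038,0.0075,0,0],[0,-0.038,0.0075,0,0],[0,-0.038,0.0075,0,0],[0,-0.038,0.0075,0,0],[0,-0.038,0.0075,0,0],[0,-0.038,0.0075,0,0],[0,-0.038,0.0075,0,0],[0,-0.038,0.0075,0,0]]]'
```

```text
time: 1.8
eef_pos: [0.3369, 0.4636, 0.2312]
tcp_rot: [0.656, 0.755, 0.0, 0.0]
contact_force: [0.4, -0.0, 0.8]
opening: -0.0
finger_force: 0.0
time: 2.8
eef_pos: [0.4894, 0.0239, 0.2318]
tcp_rot: [0.656, 0.754, 0.0, 0.0]
contact_force: [0.2, -0.4, -0.5]
opening: 0.002
finger_force: 0.0
```

```bash
python3 -m handwheel '[[[0,0,0,0.04,0],[0,0,0,0.04,0],[0,0,0,0.035,0],[0,0,0,0.03,0],[0,0,0,0.02,0],[0,0,0,0.01,0],[0,0,0,0,0],[0,0,0,0,0]]]'
python3 - <<'E'
from h import *
cv2.imwrite("pics/s1.png",cv2.resize(viewer.read_camera("scene")[110:320,200:480],(800,600),interpolation=2))
E
```

```text
time: 3.47
eef_pos: [0.4896, 0.0258, 0.0569]
tcp_rot: [0.656, 0.754, 0.0, 0.0]
contact_force: [-0.1, -0.5, 0.2]
opening: 0.002
finger_force: 0.0
```

View pics/s1.png

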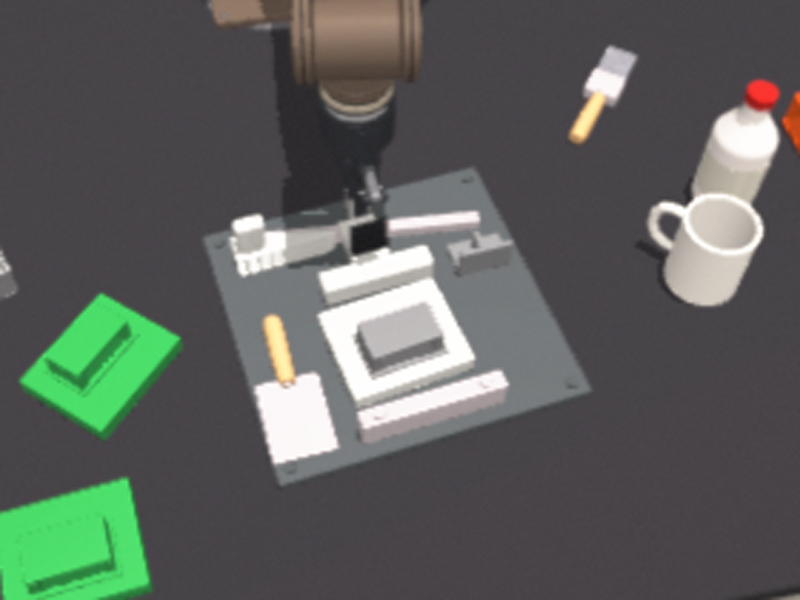

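The shut fingers stand right behind the grip, at about (370,210) in the crop, and everything else is untouched. Now I push the bar forward.

```bash
python3 -m handwheel '[[[0,0,0.005,0,0],[0,0,0.005,0,0],[0,0,0.005,0,0],[0,0,0.005,0,0],[0,0,0.005,0,0],[0,0,0.005,0,0],[0,0,0,0,0]]]'
python3 -m handwheel '[[[0,0,0.004,0,0],[0,0,0.004,0,0],[0,0,0.004,0,0],[0,0,0.004,0,0],[0,0,0,0,0]]]'
```

```text
time: 4.1
eef_pos: [0.5199, 0.03, 0.0564]
tcp_rot: [0.656, 0.754, 0.0, 0.0]
contact_force: [-0.3, -0.2, 0.5]
opening: -0.005
finger_force: 0.0
time: 4.52
eef_pos: [0.5341, 0.0322, 0.056]
tcp_rot: [0.656, 0.755, -0.001, -0.001]
contact_force: [-4.2, -1.1, 3.2]
opening: -0.0
finger_force: 2.2
```

```bash
python3 -m handwheel '[[[0,0,0.003,0,0],[0,0,0.003,0,0],[0,0,0.003,0,0],[0,0,0.003,0,0],[0,0,0,0,0]]]'
python3 -m handwheel '[[[0,0,0.003,0,0],[0,0,0.003,0,0],[0,0,0.003,0,0],[0,0,0,0,0]]]'
python3 - <<'E'
from h import *
cv2.imwrite("pics/s2.png",cv2.resize(viewer.read_camera("scene")[110:320,200:480],(800,600),interpolation=2))
E
```

```text
time: 4.93
eef_pos: [0.5468, 0.0339, 0.0559]
tcp_rot: [0.656, 0.754, 0.0, -0.0]
contact_force: [-2.8, -0.0, 0.8]
opening: -0.001
finger_force: 1.4
time: 5.27
eef_pos: [0.5468, 0.034, 0.056]
tcp_rot: [0.655, 0.755, -0.01, -0.009]
contact_force: [-30.8, -7.5, 24.1]
opening: 0.001
finger_force: 16.7
```

View pics/s2.png

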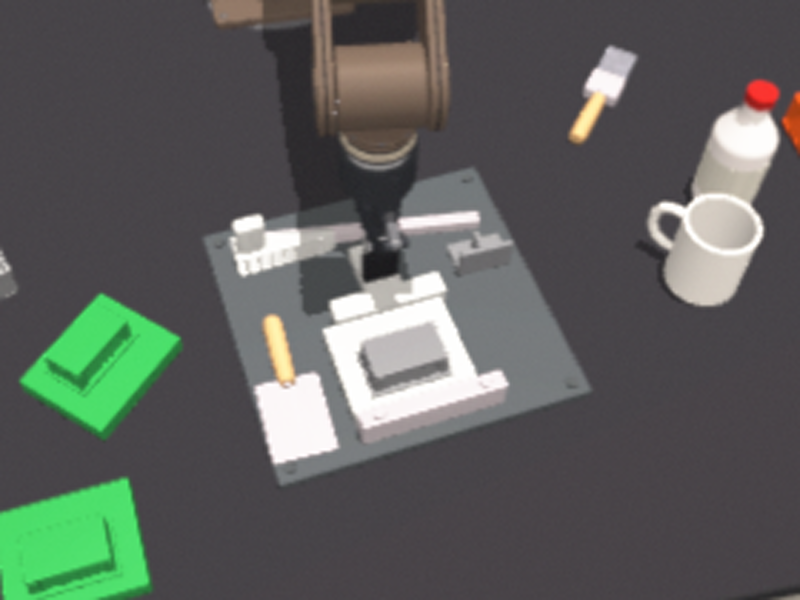

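The bar has closed: the platform's far edge lies on the fence around (430,410) and its near edge is on the bar head, with about 30 N built up against the stop. I back off and go round to the wedge's butt side.

```bash
python3 -m handwheel '[[[0,0,-0.02,0,0],[0,0,-0.02,0,0],[0,0,0,-0.03,0],[0,0,0,-0.03,0],[0,-0.0324,-0.0063,0,0],[0,-0.0324,-0.0063,0,0],[0,-0.0324,-0.0063,0,0],[0,-0.0324,-0.0063,0,0],[0,-0.0324,-0.0063,0,0],[0,0,0,0,0],[0,0,0,0,0]]]'
python3 - <<'E'
from h import *
np.set_printoptions(precision=4,suppress=True)
v=json.load(open("jig.json")); c,s=np.cos(v[2]),np.sin(v[2])
J=lambda P:np.array([[c,s],[-s,c]])@(P[:2]-np.array(v[:2]))
print("tcp",J(get_state()["eef_pos"]))
for cam in("scene","top"):
    im=viewer.read_camera(cam); cv2.imwrite(f"pics/{cam}3.png",im)
    for n,z in(("wedge_tab",.061),("bar_grip",.063),("platform_center",.023),("fence",.012)):
        for r in viewer.pinpoint(cam,n)[:1]: print(cam,n,r["confidence"],J(at(cam,np.array(r["xy"])*[640,400],z)))
cv2.imwrite("pics/s3.png",cv2.resize(cv2.imread("pics/scene3.png")[150:290,230:420],(800,590),interpolation=2))
E
```

```text
time: 6.23
eef_pos: [0.5083, -0.137, 0.117]
tcp_rot: [0.658, 0.753, 0.001, 0.002]
contact_force: [-0.7, 0.3, 0.3]
opening: 0.003
finger_force: 0.0
tcp [ 0.0078 -0.1623]
scene wedge_tab 0.89 [ 0.0117 -0.1245]
scene bar_grip 0.63 [ 0.0961 -0.0017]
scene platform_center 0.91 [ 0.2856 -0.364 ]
scene fence 0.67 [ 0.2372 -0.0015]
top bar_grip 0.75 [ 0.0994 -0.0004]
top platform_center 0.97 [ 0.2621 -0.3681]
top fence 0.83 [0.2438 0.0019]
```

View pics/s3.png

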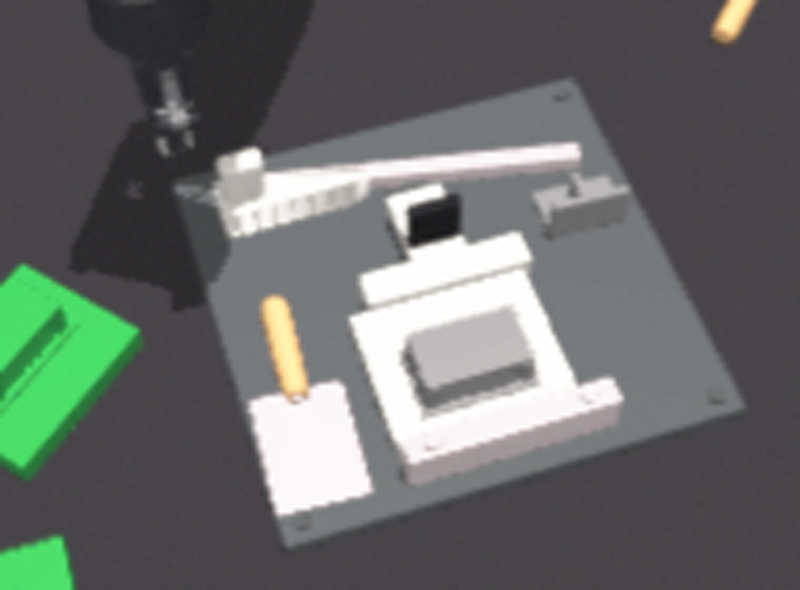

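The platform is square against the fence, with the head on its near edge at (440,290). The tab is at (240,175), and the fingers are beyond its butt side. I descend and push along the ramp.

```bash
python3 -m handwheel '[[[0,0,0,0.02,0],[0,0,0,0.02,0],[0,0,0,0.02,0],[0,0,0,0,0],[0,0,0,0,0]]]'
python3 -m handwheel '[[[0,0.0098,0.002,0,0],[0,0.0098,0.002,0,0],[0,0.0098,0.002,0,0],[0,0.0098,0.002,0,0],[0,0,0,0,0]]]'
python3 -m handwheel '[[[0,0.0069,0.0014,0,0],[0,0.0069,0.0014,0,0],[0,0,0,0,0]]]'
```

```text
time: 7.15
eef_pos: [0.5063, -0.1347, 0.0554]
tcp_rot: [0.656, 0.755, -0.0, -0.001]
contact_force: [0.1, -0.9, -0.1]
opening: -0.003
finger_force: 0.0
time: 7.57
eef_pos: [0.5103, -0.0934, 0.0574]
tcp_rot: [0.656, 0.755, 0.001, 0.001]
contact_force: [-0.1, 0.0, -0.3]
opening: 0.001
finger_force: 0.0
time: 7.82
eef_pos: [0.5107, -0.0801, 0.0566]
tcp_rot: [0.656, 0.755, 0.0, -0.0]
contact_force: [-0.1, 0.8, -1.3]
opening: -0.002
finger_force: 0.0
```

Run:
```python
from h import *
cv2.imwrite("pics/s4.png",cv2.resize(viewer.read_camera("scene")[150:290,230:420],(800,590),interpolation=2))
```

```text
(no output)
```

View pics/s4.png

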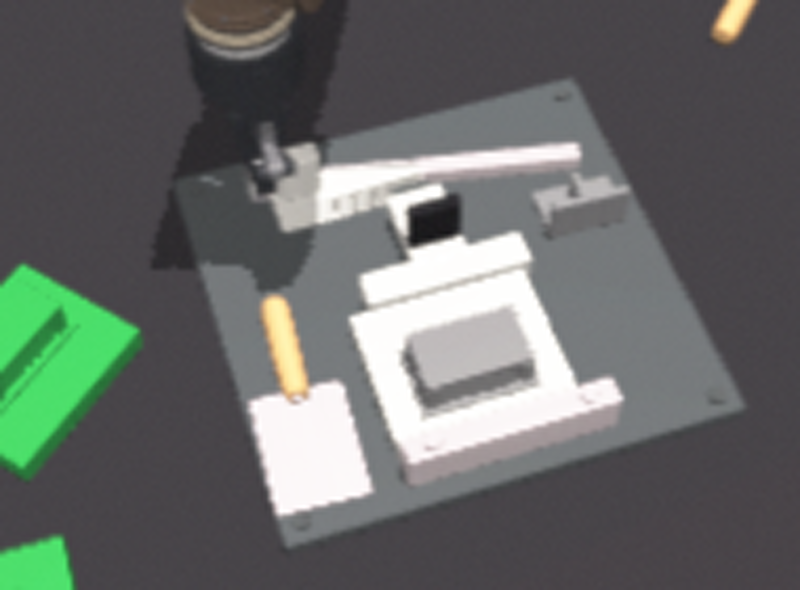

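The wedge moves with the fingers; the tab has gone from (240,175) to (297,170). I continue in short calls so a jam cannot build up more than about 20 N.

```bash
python3 -m handwheel '[[[0,0.0029,0.0006,0,0],[0,0.0029,0.0006,0,0],[0,0,0,0,0]]]'
```

```text
time: 8.12
eef_pos: [0.5105, -0.075, 0.056]
tcp_rot: [0.656, 0.754, -0.0, -0.001]
contact_force: [-0.2, -0.6, 1.0]
opening: 0.0
finger_force: 0.2
```

```bash
python3 -m handwheel '[[[0,0.0029,0.0006,0,0],[0,0,0,0,0]]]'
```

```text
time: 8.28
eef_pos: [0.5107, -0.0721, 0.056]
tcp_rot: [0.656, 0.754, -0.0, -0.0]
contact_force: [-0.1, -0.8, 0.4]
opening: -0.001
finger_force: 0.4
```

```bash
python3 -m handwheel '[[[0,0.0029,0.0006,0,0],[0,0.0029,0.0006,0,0],[0,0,0,0,0]]]'
```

```text
time: 8.53
eef_pos: [0.5112, -0.0659, 0.0561]
tcp_rot: [0.656, 0.754, 0.0, -0.0]
contact_force: [-0.2, -0.8, -0.3]
opening: -0.003
finger_force: 0.2
```

```bash
python3 -m handwheel '[[[0,0.0029,0.0006,0,0],[0,0.0029,0.0006,0,0],[0,0,0,0,0]]]'
```

```text
time: 8.78
eef_pos: [0.5117, -0.0599, 0.0562]
tcp_rot: [0.656, 0.755, 0.0, -0.0]
contact_force: [0.6, 0.6, -0.9]
opening: 0.001
finger_force: 0.1
```

```bash
python3 -m handwheel '[[[0,0.0029,0.0006,0,0],[0,0.0029,0.0006,0,0],[0,0,0,0,0]]]'
```

```text
time: 9.03
eef_pos: [0.5122, -0.0541, 0.0563]
tcp_rot: [0.656, 0.755, 0.0, -0.0]
contact_force: [-0.1, -0.7, -0.4]
opening: -0.0
finger_force: 0.1
```

```bash
python3 -m handwheel '[[[0,0.0029,0.0006,0,0],[0,0.0029,0.0006,0,0],[0,0,0,0,0]]]'
```

```text
time: 9.28
eef_pos: [0.5126, -0.049, 0.0564]
tcp_rot: [0.656, 0.755, -0.001, 0.0]
contact_force: [-0.5, -3.8, -1.0]
opening: -0.002
finger_force: 1.9
```

```bash
python3 -m handwheel '[[[0,0.002,0.0004,0,0],[0,0,0,0,0],[0,0,0,0,0]]]'
```

```text
time: 9.53
eef_pos: [0.5126, -0.0484, 0.0564]
tcp_rot: [0.656, 0.755, -0.002, 0.001]
contact_force: [-2.3, -9.1, -1.2]
opening: -0.001
finger_force: 4.2
```

```bash
python3 -m handwheel '[[[0,0.001,0.0002,0,0],[0,0.001,0.0002,0,0],[0,0,0,0,0],[0,0,0,0,0]]]'
```

```text
time: 9.87
eef_pos: [0.5127, -0.048, 0.0565]
tcp_rot: [0.655, 0.755, -0.003, 0.002]
contact_force: [-2.3, -14.4, -2.6]
opening: -0.002
finger_force: 6.9
```

```bash
python3 -m handwheel '[[[0,0.001,0.0002,0,0],[0,0,0,0,0],[0,0,0,0,0],[0,0,0,0,0]]]'
```

```text
time: 10.2
eef_pos: [0.5127, -0.0478, 0.0565]
tcp_rot: [0.655, 0.755, -0.003, 0.003]
contact_force: [-3.3, -16.3, -2.5]
opening: -0.001
finger_force: 8.2
```

```bash
python3 -m handwheel '[[[0,-0.005,-0.001,0,0],[0,-0.01,-0.002,0,0],[0,-0.015,-0.003,0,0],[0,0,0,-0.03,0],[0,0,0,-0.04,0],[0,0,0,-0.04,0],[0,-0.03,-0.02,-0.02,0],[0,-0.03,-0.02,0,0],[0,-0.03,-0.02,0,0],[0,0,0,0,0],[0,0,0,0,0]]]'
python3 - <<'E'
from h import *
np.set_printoptions(precision=4,suppress=True)
v=json.load(open("jig.json")); c,s=np.cos(v[2]),np.sin(v[2])
J=lambda P:np.array([[c,s],[-s,c]])@(P[:2]-np.array(v[:2]))
cv2.imwrite("pics/s5.png",cv2.resize(viewer.read_camera("scene")[150:290,230:420],(800,590),interpolation=2))
for n,z in(("wedge_tab",.061),("bar_grip",.063)):
    for r in viewer.pinpoint("scene",n)[:1]: print(n,r["confidence"],J(at("scene",np.array(r["xy"])*[640,400],z)))
E
```

```text
time: 11.12
eef_pos: [0.4638, -0.1727, 0.1867]
tcp_rot: [0.658, 0.753, 0.001, 0.0]
contact_force: [0.3, 0.5, 1.0]
opening: -0.003
finger_force: 0.0
wedge_tab 0.71 [ 0.011  -0.0429]
bar_grip 0.78 [ 0.0925 -0.0106]
```

View pics/s5.png

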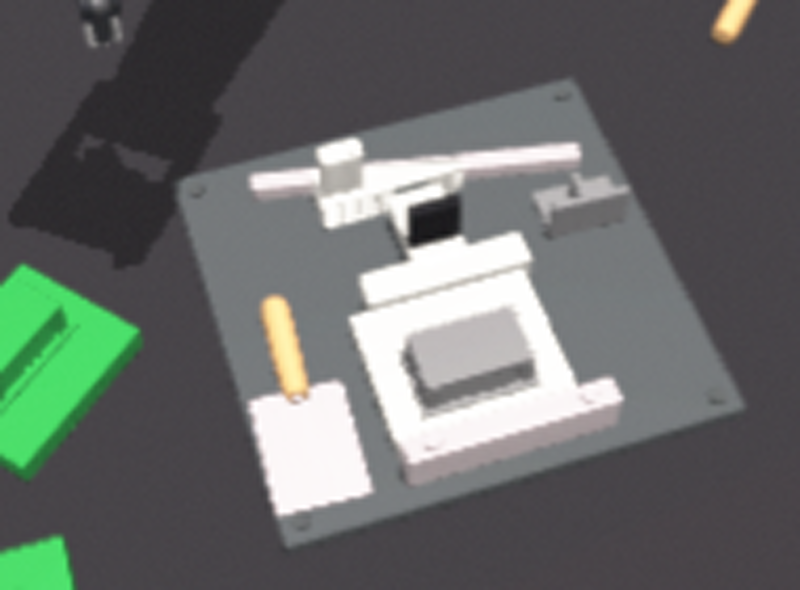

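The wedge is jammed behind the tail, with the tab at (340,165). The platform is square on the fence, the bystanders are in place and the robot is clear, so I hand in.

```bash
python3 -c "
from plant import sign_off; print(sign_off())"
```

```text
the job is handed in; nothing more can be done
None
```

The job is handed in, with no verdict shown: the bar holds the platform square against the fence, the wedge was pressed in to about 17 N until it stopped moving, and the robot is clear with the bystanders in view still in place; the lock-up forces after release were not measured.

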